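# Set the swivel brake of a desk lamp

## Robot

A 7-joint arm with a two-finger parallel gripper is mounted at the origin on the work surface. World frame = base frame: x ahead of the robot, y to its left, z up, the work surface at z = 0. Lengths are in mm, angles in rad, forces in N, time in s.
With the tool pointing down it reaches from about 400 to 850 mm from the base axis. Payload 10.4 kg.
Tool frame: the origin (TCP) lies at the very end of the fingers, on their centre line; the grasp point (between the pads) lies 19 mm behind it (r.tcp_to_grasp is the y of the grasp point in the tool frame, in mm); y points along the fingers, z is the direction in which the jaws open and shut, and the axes are right-handed (so a half turn about y gives the same grasp; the last joint's range is limited). The gripper opens to 85 mm and grips with 20 to 120 N. Pads are 22 mm wide; open, the fingers measure 114 mm over their backs; the gripper's body (76 mm by 85 mm) begins 54 mm behind the grasp point. The pads swing forward as they close: fully open they stand 13 mm farther back than shut.
Start: joints at [1.233, 0.332, -0.065, 1.46, 0.022, 1.35, -0.088], TCP at [193.538, -594.301, 231.338] pointing down, gripper open.
Joint ranges: [-2.6, 2.6], [-0.5, 2.12], [-1.47, 1.34], [0.16, 2.42], [-1.27, 4.41], [0.06, 2.06], [-2.6, 2.6]. Speed limits (rad/s): [2.22, 2.22, 2.79, 2.79, 3.14, 3.14, 3.14].

## Interface

Orientations are given as a unit quaternion [w, x, y, z].
In Python, from station import r gives the robot as it stands.
- The arm moves only by the tool carry_out, never from a script. Its argument "plan" is a list of rows, each a list of 3 entries, a list of its own where there are three numbers: the turn, a rotation vector about the tool's x, y, z in degrees, then the shift along the tool's x, y, z in mm, then the finger opening in mm, from 0 to 85.4. A call has 1 to 5 rows; each row shifts and turns the commanded pose from where the row before left it, along the tool's axes as they then stand; what a row does not reach is not made up. A row lasts 1/10 s, in which the tool goes at most 50 mm and 8.59 degrees, less where a joint would pass 70% of its speed; a pose out of reach is approached as far as the arm can. A call is refused whole if a number of a shift passes 50 or a number of a turn 8.59, either way. A call with a gripper value outside its range is refused whole. The fingers move at their own pace and stop on an object; "grip_force" is the grip in N (left out, the last holds). Time passes only in rows, so rows that do not move let the fingers close. It gives the time, the measured TCP pose, the force and the opening at its end, in the units of the state.
- r.observe(): the state, without advancing time (a new reading comes with each control period).
- r.read_camera(name): name is "scene" or "top" or "wrist"; returns a dict with "color" (384x512x3 uint8, red, green, blue), "camera_matrix" (3x3 intrinsics, pixels), "R" (3x3) and "t" (3): a world point X has camera coordinates R X + t; the wrist camera has in their place "hand_eye" (4x4, takes a point from camera to tool coordinates, whose origin is the TCP and whose axes are the tool frame's). Camera axes: x right, y down, z forward; pixel columns grow to the right and rows downward; lengths in mm; the calibration is good to about 2 mm. A picture is of the moment at which its call begins: read the wrist's pose just before it. There is no depth.
- r.sign_off(): hands the job in, once; it reports no verdict.
The state is a dict: "t": time; "q": joint angles; "qd": joint speeds; "joint_torque": joint torques, N m; "ee_pos": TCP position; "eef_rot": TCP orientation; "ft_force": force on the tool from outside, world axes, zero at the start; "wrist_torque": the same for the moment, N m; "width": opening from 0.0 (shut) to 1.0 (fully open).
Only numpy, scipy, OpenCV 4.12 (cv2) and the standard library are available. Lean on these libraries where they do the work, as an engineer would, in place of code of your own. Each camera call takes 0.05 s, during which the arm holds its last target.

## Task

The desk lamp wobbles on its swivel: turn the eared steel thumbscrew on the lamp's own base clockwise (seen from above) until it bottoms, then back it off by one eighth of a turn (45 degrees) and let go. Do not turn the copy holder's identical thumbscrew or the lamp's small round dimmer knob.

Things in the scene. Friction and masses are not known exactly. Their poses are not given: they have to be found in the camera images.
- brake_screw (a joint): The lamp's eared thumbscrew, upright axis, to be set. Rad: 0 = bottomed on its hard stop, growing as it is backed off (counterclockwise from above), up to 1.75; starts at 1.15 to 1.45. It does not rise; light even friction (0.06 N m), stays where left. It stands at one end of the lamp's fixed grey base plate (140 x 320 x 14 mm); the bulb lamp (240 mm high) is 190 mm along, its nearest tube 125 mm from the screw.
- brake_head (a point): Grip point on that screw's axis, 72 mm above the table, fixed to the screw. z up, x along its head, y across it. Head: flat upright steel bar with two rounded ears, 56 mm long (x), 12 mm thick (y), flats 50 to 84 mm above the table, top 86; pinch along y from above. Below it a round boss 36 mm wide, top 44 mm above the table; a flat strap 34 to 40 mm high runs from it to the lamp.
- holder_ear (a point): Leave alone: ear tip of the copy holder's thumbscrew, 25 mm from its axis, 74 mm above the table; x points outwards along the head. Same screw, boss and base plate as the lamp's, but a slanted grey board with paper (up to 235 mm high) stands on the plate instead of a bulb lamp. Either of the two may stand left or right.
- dimmer_mark (a point): Leave alone: white mark near the rim (14 mm from the axis, x outwards) of the lamp's dimmer, a round black knob 34 mm across, 16 mm tall (top 30 mm above the table), on the lamp's base plate about 100 mm from the thumbscrew's axis.

How it is judged:
By the outcome, as a careful person would: the job done as asked, in the order asked, and still so for the second after the job is handed in, with the robot touching nothing.
It also fails if it takes over 42 s, if anything falls off the work surface, if the arm or the gripper's body presses on something with over 40 N, if the wrist force passes 120 N, or if a joint passes its speed limit or range.

## Working session

There is one attempt and no reset: what is moved stays moved. The work goes in short steps, Python scripts to look and compute and a tool call to move; the robot and the scene stay as the last step left them, time stands still between calls to the robot, and variables do not carry over. Pictures are saved under pics/ and viewed, and the job is handed in when it is done.

Besides the shell and the picture viewer there is one more tool, called after ">>>" by a JSON object that holds its "op" and its "data". carry_out: Moves the arm, as the interface text tells. Its arguments: {"type":"object","properties":{"plan":{"type":"array","items":{"type":"array"}},"grip_force":{"type":"number"}},"required":["plan"]}

```bash
mkdir -p pics; ls
python3 - <<'E'
from station import r
import cv2
s=r.observe();print({k:s[k] for k in('t','ee_pos','eef_rot','width')}, r.tcp_to_grasp)
for n in("scene","top","wrist"):
    d=r.read_camera(n);cv2.imwrite(f"pics/{n}0.png",d["color"][:,:,::-1])
    print(n,d["camera_matrix"].tolist(),[ (k,d[k].tolist()) for k in d if k in("R","t","hand_eye")])
E
```

```text
pics
{'t': 0.0, 'ee_pos': array([ 193.38749441, -593.92040996,  230.48650878]), 'eef_rot': array([ 0.11074404, -0.11093511,  0.69888219, -0.69784873]), 'width': 0.9994559714809879} -18.700000000000003
scene [[498.76403559569843, 0.0, 250.72162026659814], [0.0, 498.76403559569843, 183.26501905061545], [0.0, 0.0, 1.0]] [('R', [[0.679838586737006, 0.7333465162279319, 0.00473108019228981], [0.4943186805950539, -0.4534666607933737, -0.7416313299501801], [-0.5417273650077091, 0.5065282565516586, -0.6707910161268871]]), ('t', [-352.9135520711289, -219.2089760569428, 1287.9878809226836])]
top [[361.1321248397169, 0.0, 252.1226925981007], [0.0, 361.1321248397169, 189.27329923426757], [0.0, 0.0, 1.0]] [('R', [[-0.013703578116072517, -0.9988856961980525, -0.04516168594891603], [-0.9897083261728726, 0.0199840931590371, -0.14169708933037967], [0.14244171106423628, 0.042755139475187665, -0.988879344003883]]), ('t', [26.671782297176577, 564.8008622205085, 710.2079612316558])]
wrist [[305.8679589744996, 0.0, 255.4486404210465], [0.0, 305.8679589744996, 189.49888287955005], [0.0, 0.0, 1.0]] [('hand_eye', [[-3.709293799966887e-05, 0.9487248016095311, 0.316103225916896, -80.69965141666829], [-0.0005240193321798629, -0.31610320117473123, 0.948724665859819, -142.51249704386345], [0.9999998620139162, -0.00013045321613537185, 0.000508875333404501, 1.1765289604784845], [0.0, 0.0, 0.0, 1.0]])]
```

View pics/scene0.png

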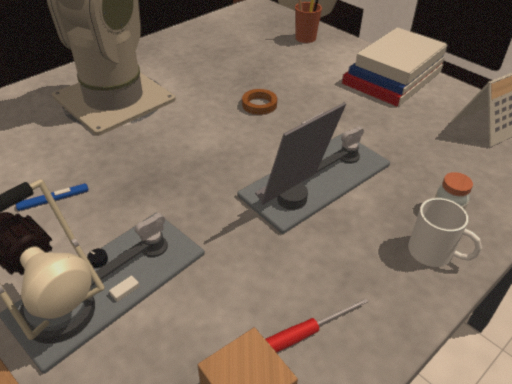

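View pics/top0.png

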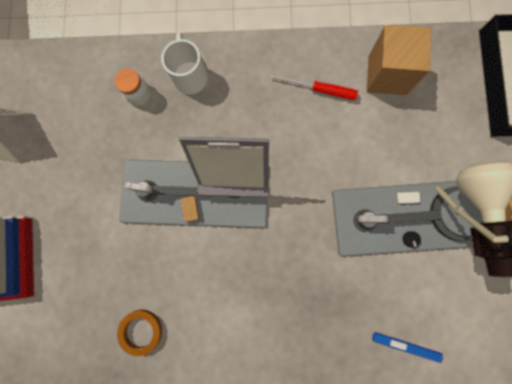

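View pics/wrist0.png

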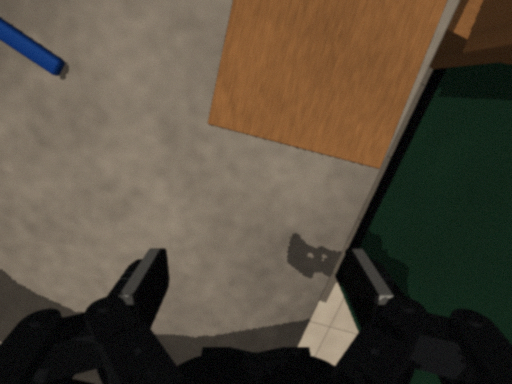

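```bash
cat > h.py <<'E'
import numpy as np,cv2
def ray(d,u,v,z):
    K=d["camera_matrix"];R=np.array(d["R"]);t=np.array(d["t"])
    c=-R.T@t; w=R.T@np.linalg.inv(K)@np.array([u,v,1.]); return c+w*(z-c[2])/w[2]
def proj(d,X):
    p=d["camera_matrix"]@(np.array(d["R"])@np.array(X,float)+d["t"]);return p[:2]/p[2]
def crop(im,u0,v0,w,h,s,fn):
    cv2.imwrite(fn,cv2.resize(im[v0:v0+h,u0:u0+w,::-1],None,fx=s,fy=s,interpolation=cv2.INTER_CUBIC))
E
python3 - <<'E'
from station import r
from h import *
d=r.read_camera("top");crop(d["color"],325,175,100,75,8,"pics/t1.png")
print(ray(d,370,219,80), ray(d,336,190,14),ray(d,340,255,14),ray(d,412,240,30))
d=r.read_camera("scene");crop(d["color"],80,190,100,75,8,"pics/s1.png")
print(ray(d,152,226,80))
E
```

```text
[ 497.3426653 -210.178093    80.       ] [ 563.86035525 -160.66448922   14.        ] [ 427.41211125 -162.57406334   14.        ] [ 456.25288595 -305.54745881   30.        ]
[ 508.82572655 -219.69423573   80.        ]
```

View pics/t1.png

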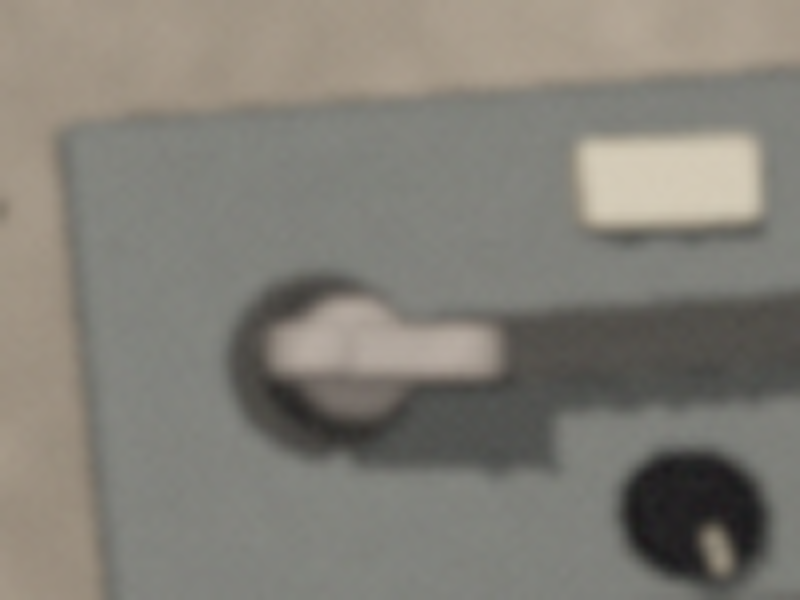

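View pics/s1.png

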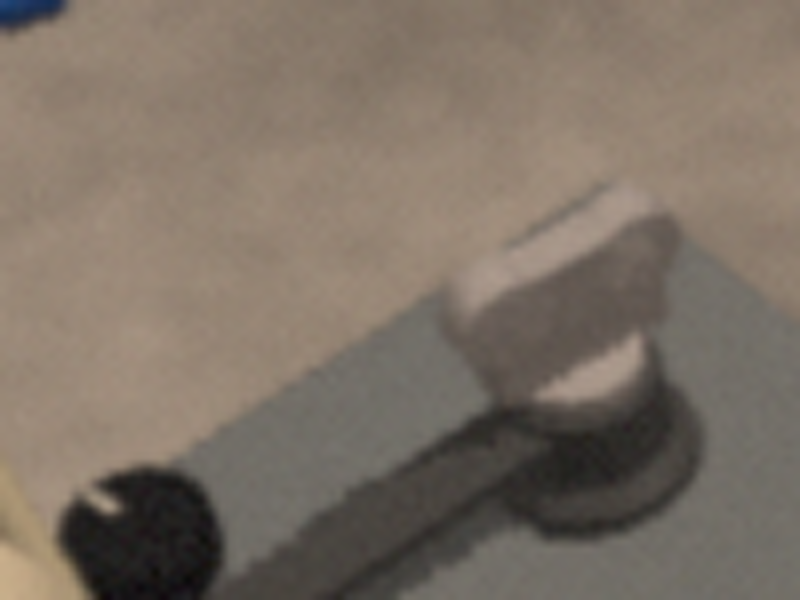

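Run:
```python
from station import r
from h import *
d=r.read_camera("top");g=lambda u,v,z:ray(d,325+u/8,175+v/8,z)
a,b=g(267,350,82),g(503,350,82);print("top ends",a,b,np.linalg.norm(a-b),(a+b)/2,np.degrees(np.arctan2(*(a-b)[1::-1])))
c1,c2=g(65,130,14),g(800,70,14);print("plate",c1,c2,np.degrees(np.arctan2(*(c1-c2)[1::-1])))
print("boss",g(320,362,44), "knob", g(690,515,30))
d=r.read_camera("scene");g=lambda u,v,z:ray(d,80+u/8,190+v/8,z)
a,b=g(455,295,84),g(655,205,84);print("scene ends",a,b,np.linalg.norm(a-b),(a+b)/2,np.degrees(np.arctan2(*(b-a)[1::-1])))
s=r.observe()
from scipy.spatial.transform import Rotation as R
q=s["eef_rot"];print(R.from_quat(q,scalar_first=True).as_matrix().round(3), s['t'])
```

```text
top ends [ 498.07055462 -187.67847815   82.        ] [ 497.1540794  -243.31583134   82.        ] 55.644900903933255 [ 497.61231701 -215.49715474   82.        ] 89.05629203562889
plate [ 561.29367984 -154.47127526   14.        ] [ 573.44581962 -347.55058097   14.        ] 93.60136541823047
boss [ 496.99408953 -210.06636967   44.        ] knob [ 457.52812522 -304.14857977   30.        ]
scene ends [ 496.72587539 -241.33709469   84.        ] [ 503.49781797 -194.99147604   84.        ] 46.83775799655381 [ 500.11184668 -218.16428537   84.        ] 81.68686881748376
[[-0.951 -0.     0.31 ]
 [-0.31   0.    -0.951]
 [ 0.    -1.    -0.   ]] 0.35
```

>>> {"op": "carry_out", "data": {"plan": [[[0,0,0],[0,-40,0],85],[[0,0,0],[0,-40,0],85],[[0,0,0],[-20,-10,-20],85],[[0,0,0],[-30,0,-33],85],[[0,0,0],[-30,0,-33],85]]}}

```text
t: 0.85
ee_pos: [243.3, -486.7, 321.6]
eef_rot: [-0.111, 0.11, -0.698, 0.699]
ft_force: [1.0, 0.7, 0.4]
width: 0.992
```

>>> {"op": "carry_out", "data": {"plan": [[[0,0,0],[-30,0,-33],85],[[0,0,0],[-30,0,-33],85],[[0,0,0],[-30,0,-33],85],[[0,0,0],[-30,0,-33],85],[[0,0,0],[-30,0,-33],85]]}}

```text
t: 1.35
ee_pos: [334.9, -282.6, 321.5]
eef_rot: [-0.111, 0.111, -0.698, 0.699]
ft_force: [0.2, -0.1, 0.5]
width: 0.993
```

>>> {"op": "carry_out", "data": {"plan": [[[0,-8.5,0],[0,0,0],85],[[0,-8.5,0],[0,0,0],85],[[0,-8.5,0],[0,0,0],85],[[0,-8.5,0],[0,0,0],85],[[0,-8.5,0],[0,0,0],85]]}}

```text
t: 1.85
ee_pos: [334.5, -284.3, 321.4]
eef_rot: [-0.358, 0.358, -0.609, 0.61]
ft_force: [0.2, -1.2, 0.5]
width: 0.992
```

>>> {"op": "carry_out", "data": {"plan": [[[0,-8.5,0],[0,0,0],85],[[0,-8.5,0],[0,0,0],85],[[0,-8.5,0],[0,0,0],85],[[0,-3,0],[0,0,0],85],[[0,0,0],[0,0,0],85]]}}

```text
t: 2.35
ee_pos: [334.5, -284.4, 321.4]
eef_rot: [-0.496, 0.496, -0.504, 0.504]
ft_force: [0.6, -0.3, -0.3]
width: 0.995
```

Run:
```python
from station import r
from scipy.spatial.transform import Rotation as R
s=r.observe();print(s['t'],s['ee_pos'],s['q'],R.from_quat(s["eef_rot"],scalar_first=True).as_matrix().round(3))
```

```text
2.35 [ 334.48930789 -284.35923143  321.39224199] [ 0.88947749 -0.10419043 -0.26364639  1.75417174 -0.02709088  1.48783037
  0.61338027] [[-0.016  0.     1.   ]
 [-1.    -0.    -0.016]
 [ 0.    -1.     0.   ]]
```

>>> {"op": "carry_out", "data": {"plan": [[[0,0,0],[-16,0,35],85],[[0,0,0],[-18,20,40],85],[[0,0,0],[-18,40,40],85],[[0,0,0],[-18,40,40],85],[[0,0,0],[0,20,8],85]]}}

```text
t: 2.85
ee_pos: [488.2, -218.9, 211.2]
eef_rot: [0.497, -0.496, 0.504, -0.503]
ft_force: [-0.7, 0.3, -0.4]
width: 0.994
```

Run:
```python
from station import r
from h import *
s=r.observe();d=r.read_camera("wrist");print(s['ee_pos'])
cv2.imwrite("pics/w1.png",d["color"][:,:,::-1])
```

```text
[ 488.16632584 -218.9193935   211.17210772]
```

View pics/w1.png

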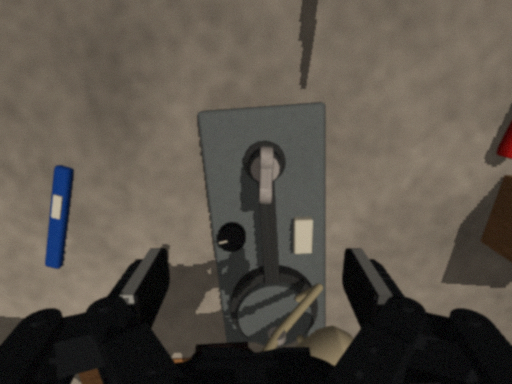

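```bash
cat >> h.py <<'E'
from scipy.spatial.transform import Rotation as Rot
def wcam(r):
    s=r.observe();d=r.read_camera("wrist")
    T=np.eye(4);T[:3,:3]=Rot.from_quat(s["eef_rot"],scalar_first=True).as_matrix();T[:3,3]=s["ee_pos"]
    W=np.linalg.inv(T@d["hand_eye"]);d["R"]=W[:3,:3];d["t"]=W[:3,3];return s,d
E
python3 - <<'E'
from station import r
from h import *
s,d=wcam(r)
crop(d["color"],226,130,80,90,6,"pics/w2.png")
E
```

```text
(no output)
```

View pics/w2.png

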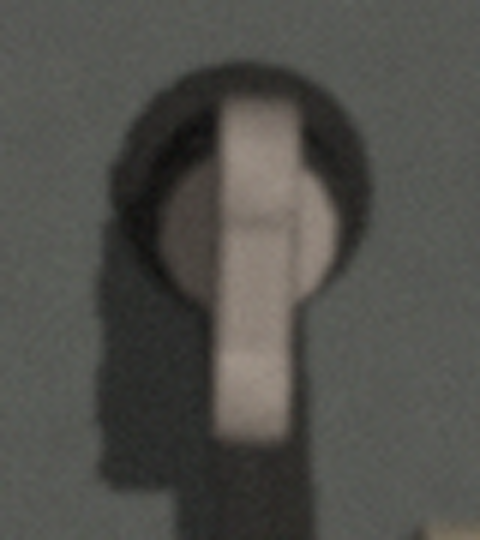

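Run:
```python
from station import r
from h import *
s,d=wcam(r);g=lambda u,v,z:ray(d,226+u/6,130+v/6,z)
a,b=g(261,100,82),g(252,439,82);print(a,b,np.linalg.norm(a-b),(a+b)/2,np.degrees(np.arctan2(*(a-b)[1::-1])))
print(np.linalg.norm(g(215,330,84)-g(294,330,84)), "plate",*[ray(d,u,v,14) for u,v in((198,113),(324,103))])
print(s['ee_pos'],s['eef_rot'])
```

```text
[ 497.78715875 -191.31667496   82.        ] [ 496.25515387 -245.29150567   82.        ] 53.99656830360139 [ 497.02115631 -218.30409031   82.        ] 88.37417085921567
12.160616375410054 plate [ 423.36086463 -165.95334411   14.        ] [ 558.83406212 -157.7574572    14.        ]
[ 485.43478336 -221.2476614   210.76533035] [ 0.49545199 -0.49625512  0.50601552 -0.50220163]
```

>>> {"op": "carry_out", "data": {"plan": [[[0,0,0],[-4,30,11],85],[[0,0,0],[0,30,0],85],[[0,0,0],[0,30,0],85],[[0,0,0],[0,10,0],60],[[0,0,0],[0,0,0],60]]}}

```text
t: 3.5
ee_pos: [496.4, -219.6, 114.4]
eef_rot: [0.495, -0.496, 0.505, -0.505]
ft_force: [-0.6, 0.4, 1.1]
width: 0.705
```

Run:
```python
from station import r
from h import *
s,d=wcam(r)
for i in range(3):
    s,d=wcam(r);print(s['t'],s['ee_pos'],Rot.from_quat(s["eef_rot"],scalar_first=True).as_matrix()[:,2])
cv2.imwrite("pics/w3.png",d["color"][:,:,::-1])
```

```text
3.55 [ 497.19798172 -219.6696763   115.50084726] [ 0.99983149 -0.01832407  0.00110423]
3.6 [ 497.788065   -219.65441364  116.07191822] [ 0.99983679 -0.01791109  0.00236229]
3.65 [ 497.94860728 -219.58849628  116.15642879] [ 0.99984043 -0.01765588  0.00271799]
```

View pics/w3.png

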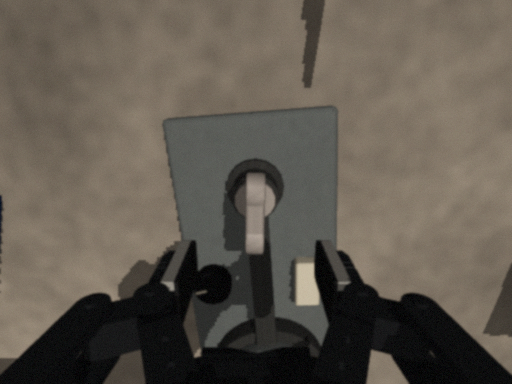

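Run:
```python
from station import r
from h import *
s,d=wcam(r);crop(d["color"],215,150,80,115,5,"pics/w4.png")
a,b=ray(d,256,173,82),ray(d,254.5,253,82);print(s['ee_pos'],a,b,np.linalg.norm(a-b),(a+b)/2,np.degrees(np.arctan2(*(a-b)[1::-1])))
```

```text
[ 497.99564786 -219.44755003  116.004627  ] [ 498.71066926 -187.95358328   82.        ] [ 496.81828435 -242.16170753   82.        ] 54.24114541339563 [ 497.7644768 -215.0576454   82.       ] 88.00063815890768
```

View pics/w4.png

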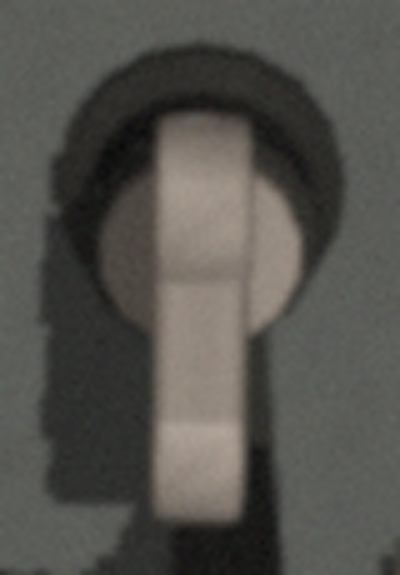

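>>> {"op": "carry_out", "data": {"plan": [[[0,0,0],[-3,20,0],60],[[0,0,0],[0,20,0],60],[[0,0,0],[0,14,0],50],[[0,0,0],[0,8,0],50],[[0,0,0],[0,0,0],50]], "grip_force": 30}}

```text
t: 4.25
ee_pos: [496.7, -215.7, 51.4]
eef_rot: [0.496, -0.496, 0.505, -0.504]
ft_force: [-0.7, -0.2, -0.3]
width: 0.586
```

>>> {"op": "carry_out", "data": {"plan": [[[0,0,0],[0,0,0],40],[[0,0,0],[0,0,0],30]]}}

```text
t: 4.45
ee_pos: [497.7, -216.1, 52.8]
eef_rot: [-0.496, 0.496, -0.504, 0.505]
ft_force: [0.6, -0.6, 0.5]
width: 0.355
```

Run:
```python
from station import r
from h import *
s,d=wcam(r);print(s['ee_pos'],s['width'],s['ft_force'],s['wrist_torque'])
cv2.imwrite("pics/w5.png",d["color"][:,:,::-1])
```

```text
[ 497.67995068 -216.08694288   52.84095713] 0.355409421490056 [ 0.61348518 -0.55822929  0.49332907] [ 0.01176698  0.01325294 -0.02720476]
```

View pics/w5.png

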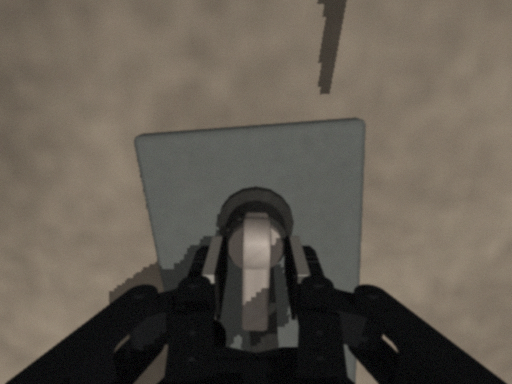

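>>> {"op": "carry_out", "data": {"plan": [[[0,0,0],[0,0,0],15],[[0,0,0],[0,0,0],5],[[0,0,0],[0,0,0],5],[[0,0,0],[0,0,0],5]], "grip_force": 30}}

```text
t: 4.9
ee_pos: [497.7, -216.0, 52.5]
eef_rot: [-0.496, 0.496, -0.504, 0.505]
ft_force: [1.0, 0.6, 5.3]
width: 0.133
```

Run:
```python
from station import r
from h import *
s,d=wcam(r);print(s['t'],s['ee_pos'],s['width']*85.4,s['ft_force'],s['wrist_torque'],Rot.from_quat(s["eef_rot"],scalar_first=True).as_matrix()[:,2],s['q'])
cv2.imwrite("pics/w6.png",d["color"][:,:,::-1])
a,b=ray(d,257,213,82),ray(d,256,330,82);print(a,b)
```

```text
4.9 [ 497.66782905 -215.98891523   52.52763747] 11.367428526513427 [1.00592093 0.55831427 5.30790297] [ 0.04294638 -0.14267783  0.06341892] [ 0.9998591  -0.01673848  0.0012683 ] [ 0.67625695  0.35823974 -0.40770099  1.85331247  0.1704269   0.96270067
  0.17734108]
[ 498.43419407 -183.49339087   82.        ] [ 497.09306013 -241.83193574   82.        ]
```

View pics/w6.png

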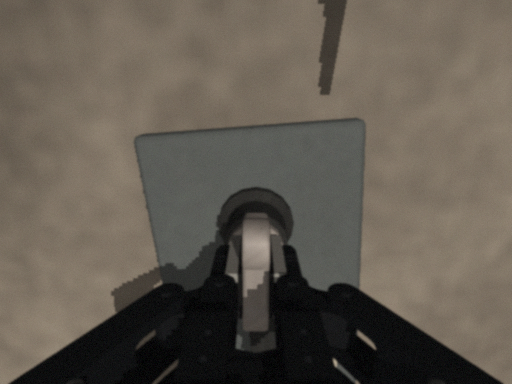

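>>> {"op": "carry_out", "data": {"plan": [[[0,5,0],[0,0,0],5],[[0,5,0],[0,0,0],5],[[0,5,0],[0,0,0],5],[[0,5,0],[0,0,0],5],[[0,0,0],[0,0,0],5]]}}

```text
t: 5.45
ee_pos: [497.8, -216.0, 52.5]
eef_rot: [-0.401, 0.4, -0.582, 0.583]
ft_force: [2.3, -0.7, 5.2]
width: 0.132
```

```bash
cat > st.py <<'E'
from station import r
from h import *
s=r.observe();z=Rot.from_quat(s["eef_rot"],scalar_first=True).as_matrix()[:,2]
print(s['t'],s['ee_pos'].round(2),'w',round(s['width']*85.4,2),'F',s['ft_force'].round(2),'M',s['wrist_torque'].round(3),'heading',np.degrees(np.arctan2(z[1],z[0])).round(2))
E
python3 st.py
```

```text
5.45 [ 497.83 -216.02   52.51] w 11.27 F [ 2.28 -0.69  5.18] M [-0.113 -0.407 -0.04 ] heading -21.04
```

>>> {"op": "carry_out", "data": {"plan": [[[0,5,0],[0,0,0],5],[[0,5,0],[0,0,0],5],[[0,5,0],[0,0,0],5],[[0,5,0],[0,0,0],5],[[0,0,0],[0,0,0],5]]}}

```text
t: 5.95
ee_pos: [498.0, -216.1, 52.5]
eef_rot: [-0.294, 0.293, -0.643, 0.644]
ft_force: [4.3, 0.4, 4.5]
width: 0.135
```

```bash
python3 st.py
```

```text
5.95 [ 497.98 -216.12   52.51] w 11.57 F [4.3  0.38 4.51] M [-0.269 -0.826 -0.003] heading -40.91
```

>>> {"op": "carry_out", "data": {"plan": [[[0,5,0],[0,0,0],5],[[0,5,0],[0,0,0],5],[[0,5,0],[0,0,0],5],[[0,5,0],[0,0,0],5],[[0,0,0],[0,0,0],5]]}}

```text
t: 6.45
ee_pos: [498.1, -216.3, 52.5]
eef_rot: [-0.179, 0.177, -0.684, 0.685]
ft_force: [5.6, -1.3, 4.9]
width: 0.135
```

```bash
python3 st.py
```

```text
6.45 [ 498.12 -216.25   52.52] w 11.56 F [ 5.58 -1.35  4.89] M [-0.356 -0.947 -0.079] heading -60.87
```

>>> {"op": "carry_out", "data": {"plan": [[[0,2,0],[0,0,0],5],[[0,2,0],[0,0,0],5],[[0,0,0],[0,0,0],5]]}}

```text
t: 6.75
ee_pos: [498.2, -216.3, 52.5]
eef_rot: [-0.155, 0.154, -0.69, 0.691]
ft_force: [5.4, -2.6, 4.3]
width: 0.133
```

```bash
python3 st.py
```

```text
6.75 [ 498.16 -216.28   52.52] w 11.4 F [ 5.38 -2.6   4.28] M [-0.365 -1.041 -0.046] heading -64.77
```

>>> {"op": "carry_out", "data": {"plan": [[[0,2,0],[0,0,0],5],[[0,2,0],[0,0,0],5],[[0,0,0],[0,0,0],5]]}}

```text
t: 7.05
ee_pos: [498.1, -216.3, 52.5]
eef_rot: [-0.131, 0.13, -0.695, 0.696]
ft_force: [5.5, -2.1, 3.8]
width: 0.135
```

```bash
python3 st.py
```

```text
7.05 [ 498.15 -216.32   52.52] w 11.49 F [ 5.52 -2.06  3.84] M [-0.416 -1.058 -0.044] heading -68.77
```

>>> {"op": "carry_out", "data": {"plan": [[[0,2,0],[0,0,0],5],[[0,2,0],[0,0,0],5],[[0,0,0],[0,0,0],5]]}}

```text
t: 7.35
ee_pos: [498.2, -216.3, 52.6]
eef_rot: [-0.108, 0.106, -0.698, 0.7]
ft_force: [4.9, -2.9, 4.5]
width: 0.133
```

```bash
python3 st.py
```

```text
7.35 [ 498.24 -216.31   52.6 ] w 11.38 F [ 4.87 -2.89  4.52] M [-0.589 -0.964  1.359] heading -72.61
```

>>> {"op": "carry_out", "data": {"plan": [[[0,1,0],[0,0,0],5],[[0,0,0],[0,0,0],5]]}}

```text
t: 7.55
ee_pos: [498.3, -216.3, 52.6]
eef_rot: [-0.102, 0.101, -0.699, 0.701]
ft_force: [4.7, -3.3, 4.9]
width: 0.136
```

```bash
python3 st.py;  python3 - <<'E'
from station import r
from h import *
s,d=wcam(r);cv2.imwrite("pics/w7.png",d["color"][:,:,::-1])
crop(d["color"],200,180,112,170,4,"pics/w7c.png")
E
```

```text
7.55 [ 498.26 -216.34   52.64] w 11.62 F [ 4.74 -3.25  4.94] M [-0.648 -0.875  1.738] heading -73.54
```

View pics/w7c.png

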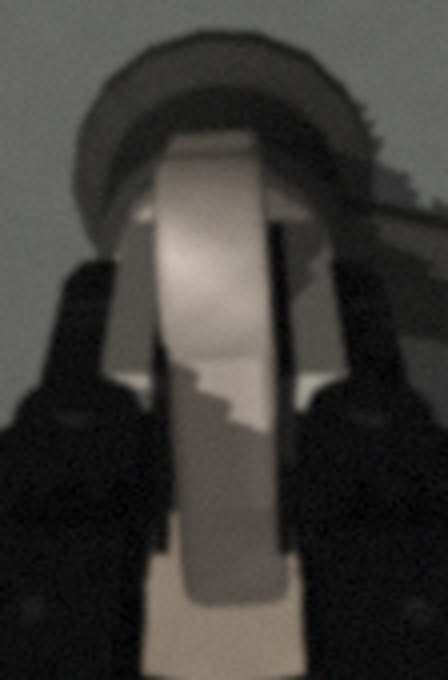

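```bash
cp pics/w6.png /tmp
python3 - <<'E'
from station import r
from h import *
s,d=wcam(r)
def hd(u1,v1,u2,v2):
    a,b=ray(d,200+u1/4,180+v1/4,84),ray(d,200+u2/4,180+v2/4,84);return np.degrees(np.arctan2(*(a-b)[1::-1])),(a+b)/2
z=Rot.from_quat(s["eef_rot"],scalar_first=True).as_matrix()[:,2]
print(np.degrees(np.arctan2(z[1],z[0])),hd(158,200,182,590),hd(265,200,285,590))
im=cv2.imread("pics/w6.png");cv2.imwrite("pics/w6c.png",cv2.resize(im[180:350,200:312],None,fx=4,fy=4,interpolation=cv2.INTER_CUBIC))
E
```

```text
-73.51347212800422 (np.float64(18.74676377958503), array([ 499.2657191 , -211.58648567,   84.        ])) (np.float64(19.787982004827935), array([ 502.41088674, -222.29707816,   84.        ]))
```

View pics/w6c.png

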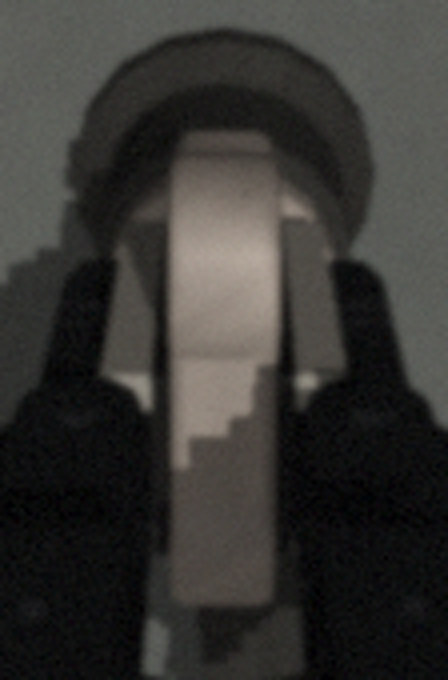

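>>> {"op": "carry_out", "data": {"plan": [[[0,-3,0],[0,0,0],5],[[0,-5,0],[0,0,0],5],[[0,-5,0],[0,0,0],5],[[0,-5,0],[0,0,0],5],[[0,-5,0],[0,0,0],5]]}}

```text
t: 8.15
ee_pos: [498.1, -216.2, 52.5]
eef_rot: [-0.24, 0.238, -0.665, 0.666]
ft_force: [4.7, -1.9, 4.5]
width: 0.133
```

>>> {"op": "carry_out", "data": {"plan": [[[0,-5,0],[0,0,0],5],[[0,-5,0],[0,0,0],5],[[0,-5,0],[0,0,0],5],[[0,-5,0],[0,0,0],5],[[0,0,0],[0,0,0],5]]}}

```text
t: 8.65
ee_pos: [497.9, -216.0, 52.5]
eef_rot: [-0.351, 0.35, -0.613, 0.614]
ft_force: [4.1, -0.3, 5.4]
width: 0.132
```

```bash
python3 st.py;  python3 - <<'E'
from station import r
from h import *
s,d=wcam(r);crop(d["color"],200,180,112,170,4,"pics/w8c.png")
E
```

```text
8.65 [ 497.94 -216.     52.5 ] w 11.3 F [ 4.06 -0.32  5.35] M [-0.108 -0.745  0.045] heading -30.5
```

View pics/w8c.png

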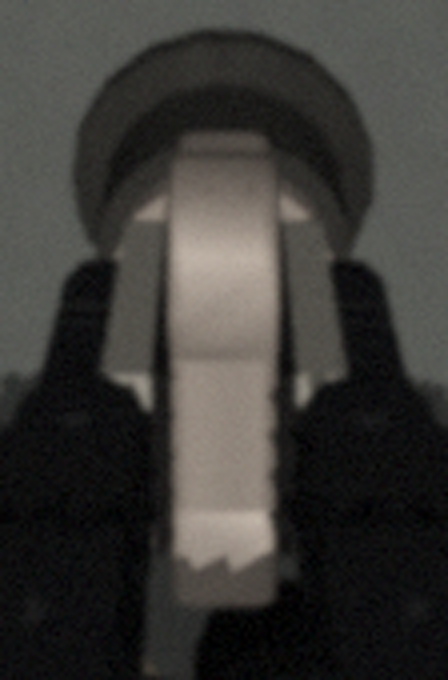

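>>> {"op": "carry_out", "data": {"plan": [[[0,-3,0],[0,0,0],5],[[0,-2.4,0],[0,0,0],5],[[0,0,0],[0,0,0],5],[[0,0,0],[0,0,0],5]]}}

```text
t: 9.1
ee_pos: [497.9, -216.0, 52.5]
eef_rot: [-0.379, 0.378, -0.597, 0.598]
ft_force: [2.6, -0.9, 5.4]
width: 0.134
```

```bash
python3 st.py
```

```text
9.1 [ 497.87 -215.99   52.48] w 11.48 F [ 2.55 -0.89  5.36] M [-0.095 -0.735  0.053] heading -25.27
```

Heading −25.3° is on target. Release.

>>> {"op": "carry_out", "data": {"plan": [[[0,0,0],[0,0,0],20],[[0,0,0],[0,0,0],35],[[0,0,0],[0,0,0],45],[[0,0,0],[0,0,0],50],[[0,0,0],[0,0,0],50]]}}

```text
t: 9.6
ee_pos: [496.8, -215.8, 51.7]
eef_rot: [0.377, -0.377, 0.598, -0.598]
ft_force: [-0.7, 1.4, 0.3]
width: 0.586
```

```bash
python3 st.py;  python3 - <<'E'
from station import r
from h import *
s,d=wcam(r);crop(d["color"],200,180,112,170,4,"pics/w9c.png")
E
```

```text
9.6 [ 496.82 -215.76   51.73] w 50.01 F [-0.67  1.43  0.28] M [ 0.02   0.037 -0.008] heading -25.54
```

View pics/w9c.png

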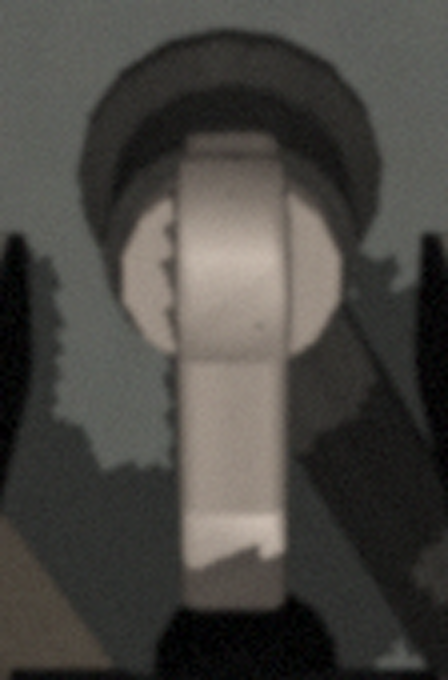

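>>> {"op": "carry_out", "data": {"plan": [[[0,0,0],[0,-15,0],50],[[0,0,0],[0,-25,0],50],[[0,0,0],[0,-40,0],50],[[0,0,0],[0,-40,0],50],[[0,0,0],[0,-40,0],50]]}}

```text
t: 10.15
ee_pos: [496.9, -215.6, 214.9]
eef_rot: [-0.377, 0.377, -0.598, 0.598]
ft_force: [1.3, -0.0, 0.7]
width: 0.588
```

>>> {"op": "carry_out", "data": {"plan": [[[0,0,0],[0,-40,0],50],[[0,0,0],[0,-40,0],50],[[0,0,0],[0,0,0],50],[[0,0,0],[0,0,0],50],[[0,0,0],[0,0,0],50]]}}

```text
t: 10.65
ee_pos: [496.6, -215.6, 291.5]
eef_rot: [0.377, -0.377, 0.598, -0.598]
ft_force: [0.3, -0.4, -0.5]
width: 0.59
```

```bash
python3 st.py;  python3 - <<'E'
from station import r
from h import *
s,d=wcam(r);cv2.imwrite("pics/w10.png",d["color"][:,:,::-1])
crop(d["color"],200,100,112,140,5,"pics/w10c.png")
d=r.read_camera("scene");crop(d["color"],60,180,140,100,5,"pics/s10.png")
E
```

```text
10.65 [ 496.59 -215.64  291.46] w 50.38 F [ 0.27 -0.36 -0.51] M [ 0.013 -0.056  0.012] heading -25.56
```

View pics/w10.png

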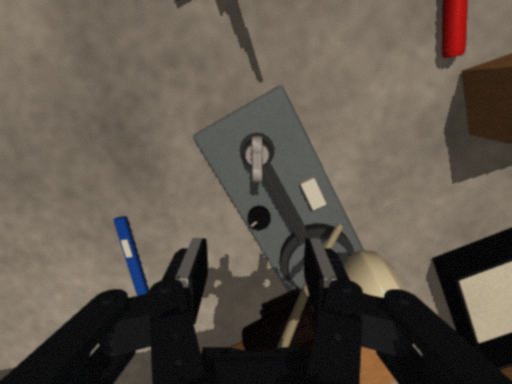

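View pics/w10c.png

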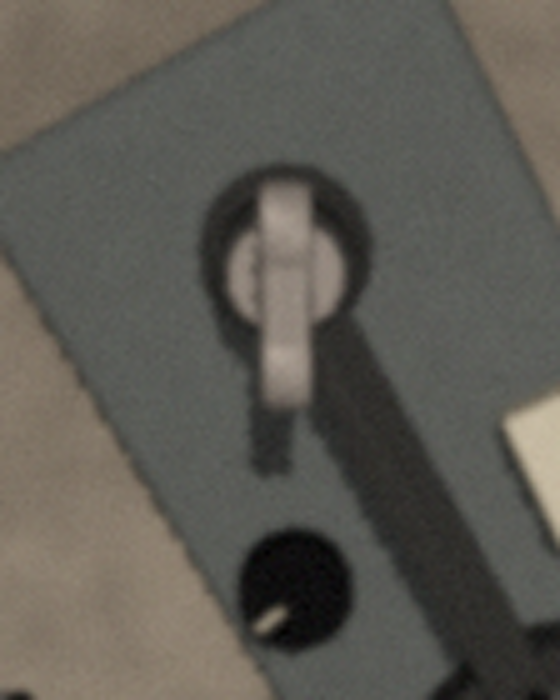

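View pics/s10.png

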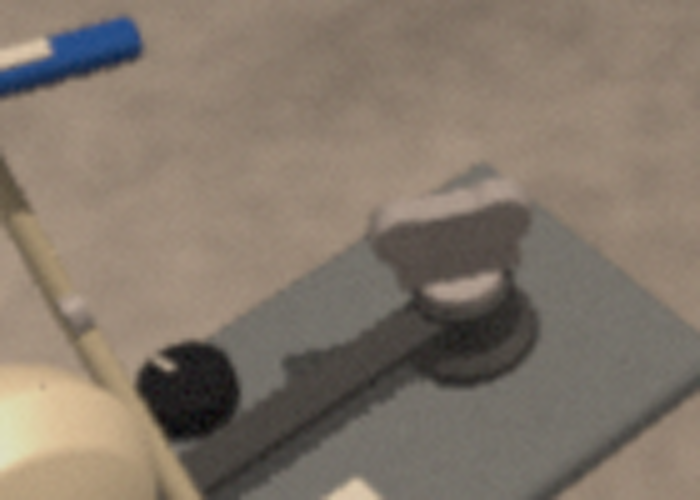

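Run:
```python
from station import r
from h import *
s,d=wcam(r);g=lambda u,v:ray(d,200+u/5,100+v/5,84)
for p,q in(((286,185),(287,405)),((260,195),(264,395)),((311,195),(310,395))):
    a,b=g(*p),g(*q);print(np.degrees(np.arctan2(*(a-b)[1::-1])))
print(r.sign_off())
```

```text
64.80899945718996
65.3857697468257
64.55802736563695
the job is handed in; nothing more can be done
None
```

I turned the lamp's thumbscrew clockwise until it bottomed, backed it off by about 45°, let go, raised the gripper clear and handed the job in. That took about 10.7 s of the 42 s allowed.

- **Bottoming:** the screw turned about 69° (1.2 rad, within the stated start range). The wrist moment then rose from about 0 to 1.7 N m while the head stayed put and the tool turned about 3° past it. The camera put the bottomed head at 19–20°.
- **Back-off:** after release the head measured 64.6–65.4°, which is about 45° from the bottom. I trust this to roughly 1°, because the two estimates of the stop angle differed by about that much: about −70.3° from the camera and −69.2° from the moment.
- **After letting go:** the head did not shift when the fingers opened, and the force readings were back near zero.
- **Left alone:** the arm never went near the copy holder. The dimmer's white mark looks unmoved, but I judged that by eye and did not measure it.

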